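# Catch wafer carriers from the gravity chute in a hand tub

## Task

Take the white tub by its slanted grip flange and hold it level under the mouth of the wafer-carrier chute, pressing its far rim against the hanging paddle - firmly to the stop but no harder - so that the gate lifts and all three carriers slide down into the tub. Then stand the tub flat inside the rim of the black loading tray with all three carriers in it and let go. Do not let a carrier drop on the bench, and leave the bottle and the eyepiece alone.

Things in the scene. Friction and masses are not known exactly. Their poses are not given: they have to be found in the camera images.
- dispenser: Fixed steel gravity dispenser. Origin on the bench straight under the lip of its chute; x points up the chute, away from the mouth. The chute (74 mm wide, 265 mm long) rises from the lip, 150 mm above the bench, towards +x at 25 degrees, open on top. Posts and foot plate stand at x = 70 to 240 mm; the bench below the mouth is free
- mouth (a point): middle of the open underside of the mouth, 43 mm ahead of the lip and 135 mm above the bench; axes as the dispenser's. The carriers come off the lip, strike the clear guard and fall straight down here, between x = -42 and +50 mm of this point. What is held under the mouth must stay below 135 mm
- guard (a point): middle of the outer face of the mouth's clear upright front guard, 88 mm ahead of the lip: 80 mm wide, from 135 to 240 mm above the bench. Steel cheeks (outer faces 40 mm either side, as high) join it to the chute. Axes as the dispenser's
- paddle (a point): point on the front of the paddle, a dark steel plate 98 mm wide and 32 mm high that hangs below the lip on two side arms from a pivot 10 mm ahead of the lip, 185 mm up. At rest this point is on the dispenser's middle line, 100 mm above the bench and 17 mm ahead of the lip; the plate then reaches from 79 to 111 mm above the bench
- bail (a joint): swing of the paddle and its gate bar, rad: 0 at rest (gate shut), 0.38 at the hard stop (gate fully up). Grows as the paddle is pushed towards the dispenser's +x; a rim 118 mm up moves it about 30 mm to the stop. Spring: 2 N to start, 4 N at the stop; shuts when let go. Carriers pass above about 0.27 and take about 1 s to come down
- tub_center (a point): centre of the loose white plastic tub, half-way up its 75 mm walls (underside 37.5 mm below). Outside 138 mm long (x) by 112 mm wide (y), walls 4 mm, inner floor 10 mm above the underside, open on top, 170 g. z up; x points from the grip flange to the far wall, whose outer face is at x = +69 mm
- tub_flange (a point): where to grip the tub's flange: a flat plate 10 mm thick, 104 mm wide (y), 70 mm long, rising from the top of the tub's -x wall and leaning outwards (to -x) 35 degrees from upright. The point lies in mid-thickness, 90 mm behind the tub's centre and 107 mm above its underside, 28 mm from the free edge along the plate. Axes as the tub's
- carrier0_center (a point): centre of the carrier that waits lowest on the chute, against the gate bar: white plastic disc box, 66 mm diameter, 16 mm thick, about 30 g; z is the disc's axis
- carrier1_center (a point): centre of the second carrier, same kind, lying right behind it on the chute
- carrier2_center (a point): centre of the third carrier, same kind, uppermost on the chute
- tray_floor (a point): centre of the top of the floor of the fixed black loading tray, 12 mm above the bench; the flat floor inside is 234 mm (x) by 194 mm (y), and the rim round it stands 10 mm above the floor. z up
- bottle: amber bottle with black cap, 72 mm diameter, 165 mm high, origin under its middle; leave it alone
- eyepiece: black microscope eyepiece, 62 mm diameter, 85 mm high, standing, origin under its middle; leave it alone
Mind the look-alikes: they are no part of the job. What is shaped like the part that bears carrier1_center but brown or orange is not meant.

How it is judged:
By the outcome, as a careful person would: the job done as asked, in the order asked, and still so for the second after the job is handed in, with the robot touching nothing.
It also fails if it takes over 58 s, if anything falls off the work surface, if the arm or the gripper's body presses on something with over 40 N, if the wrist force passes 120 N, or if a joint passes its speed limit or range.

## Robot

A 6-joint arm with a two-finger parallel gripper is mounted at the origin on the work surface. World frame = base frame: x ahead of the robot, y to its left, z up, the work surface at z = 0. Lengths are in mm, angles in rad, forces in N, time in s.
With the tool pointing down it reaches from about 400 to 925 mm from the base axis. Payload 12.5 kg.
Tool frame: the origin (TCP) lies on the centre line of the jaws, within the pads' length; the fingertips stand 19 mm ahead of it and the grasp point (between the pads) is the TCP; z points along the fingers, y is the line along which they close (so a half turn about z gives the same grasp; the last joint's range is limited). The gripper opens to 95 mm and grips with 3 to 60 N. Pads are 20 mm wide; open, the fingers measure 119 mm over their backs; the gripper's body (75 mm by 180 mm) begins 59 mm behind the grasp point.
Start: joints at [1.018, 0.491, 1.559, -0, 1.092, -0.106], TCP at [270.037, 563.671, 233.661] pointing down, gripper open.
Joint ranges: [-3.1, 3.1], [-0.84, 2.19], [0.05, 2.79], [-1.13, 4.28], [0.06, 2.93], [-2.69, 2.69]. Speed limits (rad/s): [2.22, 2.22, 2.79, 3.14, 3.14, 3.14].

## Interface

Orientations are given as [roll, pitch, yaw] about the fixed x, y, z axes, in that order (R = Rz(yaw) Ry(pitch) Rx(roll)).
In Python, from cell import state, read_camera, job_done gives the robot as it stands.
- The arm moves only by the tool arm_command, never from a script. Its argument "deltas" is a list of rows, each an object of numbers: "dx", "dy", "dz": the shift along the world's x, y, z in m; "yaw": the turn about the world's z in degrees. In form: [{"dx": .., "dy": .., "dz": .., "yaw": ..}, ...]. A call has 1 to 20 rows; each row shifts and turns the commanded pose from where the row before left it; what a row does not reach is not made up. A row lasts 1/10 s, in which the tool goes at most 50 mm and 8.59 degrees, less where a joint would pass 70% of its speed; a pose out of reach is approached as far as the arm can. A call with a gripper value outside its range is refused whole. "gripper" is the finger opening in m, from 0 to 0.0951, set as the call begins (left out, the last holds). The fingers move at their own pace and stop on an object; the grip force is fixed at half the most. Time passes only in rows, so rows that do not move let the fingers close. It gives the time, the measured TCP pose, the force, the opening and the grip force at its end, in the units of the state.
- state(): the state, without advancing time (a new reading comes with each control period).
- read_camera(name): name is "side" or "top"; returns a dict with "color" (400x640x3 uint8, red, green, blue), "range_z" (400x640 float32, mm along the optical axis (not along the pixel's ray), 0 where there is no reading), "fx", "fy", "cx", "cy" (pixels), "extrinsics" (4x4, takes a point from camera to world coordinates). Camera axes: x right, y up, looking along -z (the intrinsics and any distortion apply to the point x, -y, -z); pixel columns grow to the right and rows downward; lengths in mm; the calibration is good to about 2 mm. A picture is of the moment at which its call begins.
- job_done(): hands the job in; it is judged then, once.
The state is a dict: "t": time; "joints": joint angles; "qvel": joint speeds; "tau": joint torques, N m; "eef_pos": TCP position; "tcp_rot": TCP orientation; "ft_force": force on the tool from outside, world axes, zero at the start; "moment": the same for the moment, N m; "opening": opening from 0.0 (shut) to 1.0 (fully open); "grip_force": force on a finger pad.
Only numpy, scipy, OpenCV 4.12 (cv2) and the standard library are available. Lean on these libraries where they do the work, as an engineer would, in place of code of your own. Each camera call takes 0.05 s, during which the arm holds its last target. There are 200 camera calls.

## Working session

There is one attempt and no reset: what is moved stays moved. The work goes in short steps, Python scripts to look and compute and a tool call to move; the robot and the scene stay as the last step left them, time stands still between calls to the robot, and variables do not carry over. Pictures are saved under pics/ and viewed, at most 10 in all, crops included, and the job is handed in when it is done.

Besides the shell and the picture viewer there is one more tool, called after "Request:" as name([rows], argument=value, ...), one row to a line, values as JSON. arm_command: Moves the arm, as the interface text tells. Its arguments: {"type":"object","properties":{"deltas":{"type":"array"},"gripper":{"type":"number"}},"required":["deltas"]}

```bash
mkdir -p pics; cat > h.py <<'E'
import numpy as np, cv2
from cell import state, read_camera
def cloud(n):
    c=read_camera(n); z=c["range_z"]; v,u=np.mgrid[:400,:640]
    p=np.stack([(u-c["cx"])/c["fx"]*z,-(v-c["cy"])/c["fy"]*z,-z],-1)
    E=np.array(c["extrinsics"]); w=p@E[:3,:3].T+E[:3,3]; w[z==0]=np.nan
    return c["color"],w,E
E
python3 - <<'E'
from h import *
for n in("top","side"):
    c,w,E=cloud(n); cv2.imwrite(f"pics/{n}1.png",c[:,:,::-1]); np.save(f"{n}1.npy",w); print(n,E.round(2).tolist(),np.isnan(w).mean())
print(state())
E
```

```text
top [[0.03, 0.98, -0.21, 402.28], [-1.0, 0.03, -0.0, -45.97], [0.0, 0.21, 0.98, 1231.13], [0.0, 0.0, 0.0, 1.0]] 0.0039296875
side [[0.98, 0.16, -0.16, 398.79], [-0.22, 0.64, -0.73, -1073.43], [-0.01, 0.75, 0.66, 1092.32], [0.0, 0.0, 0.0, 1.0]] 0.0038515625
{'t': 0.1, 'joints': array([ 1.01839450e+00,  4.91462194e-01,  1.55937807e+00, -3.10580502e-06,
        1.09167783e+00, -1.05567193e-01]), 'qvel': array([ 7.51344951e-04, -1.89099320e-03, -1.48900619e-03, -7.37278608e-04,
        1.72542828e-03, -8.95726736e-05]), 'tau': array([ 1.51825985e-03, -6.13617682e+01, -2.58612227e+01,  6.93912129e-02,
        4.69415775e-02, -6.26137307e-05]), 'eef_pos': array([269.93375588, 563.49556753, 233.1468066 ]), 'tcp_rot': array([-3.14067207e+00, -9.47756272e-05,  2.69475941e+00]), 'ft_force': array([-0.77164531,  0.17968909, -0.55750558]), 'moment': array([-0.00893395, -0.03509972,  0.00723658]), 'grip_force': 0.0, 'opening': 1.000474698719422}
```

View pics/top1.png

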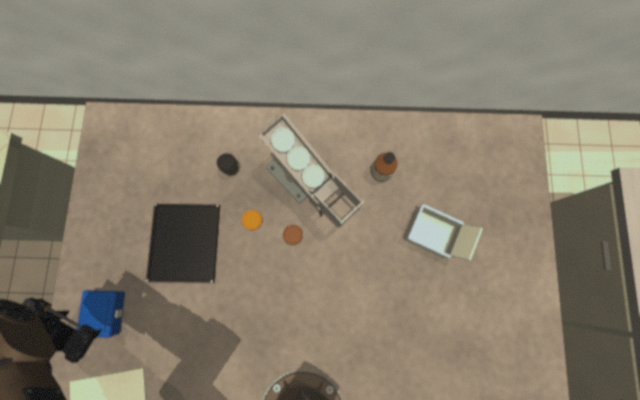

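View pics/side1.png

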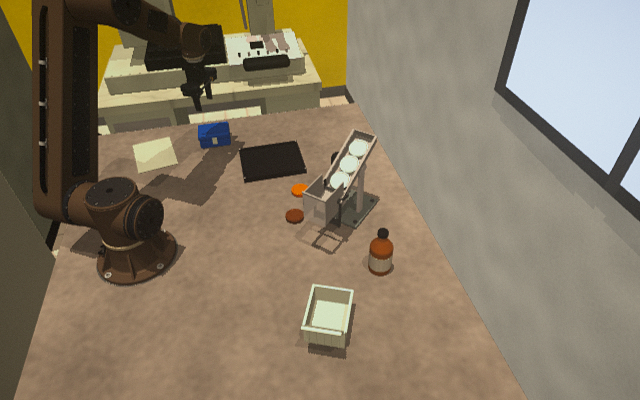

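The top view shows the tub at (445,235) with its flange to the right, the mouth at (342,205) with the chute rising to (280,125), and the tray at (185,243). The bottle is at (383,165) and the eyepiece at (228,163). Next I'll fit the poses.

```bash
python3 - <<'E'
from h import *
w=np.load("top1.npy"); s=np.load("side1.npy")
def box(n,u0,u1,v0,v1,lo,hi,W=w):
    p=W[v0:v1,u0:u1].reshape(-1,3); p=p[(p[:,2]>lo)&(p[:,2]<hi)]
    r=cv2.minAreaRect(p[:,:2].astype(np.float32)); print(n,len(p),np.round(r[0],1),np.round(r[1],1),round(r[2],1),'z',np.percentile(p[:,2],[5,50,95]).round(1)); return p
box("bench",250,300,250,300,-20,20)
box("tub rim",395,490,195,270,66,84)
box("flange",395,490,195,270,88,150)
box("tub floor",395,490,195,270,5,18)
box("all tub",395,490,195,270,30,150)
box("rim side",290,370,270,360,66,84,s); box("flange side",290,370,270,360,88,150,s)
box("tray",140,230,195,290,6,17); box("tray rim",140,230,195,290,17.5,35)
box("bottle",365,402,145,186,100,200);box("bottlecap",365,402,145,186,150,200); box("eyep",212,244,148,180,75,100)
box("chute top",255,370,110,230,120,400); box("mouth",255,370,110,230,200,250)
box("tilewall side",295,385,120,230,225,250,s)
E
python3 - <<'E'
import cv2
a=cv2.imread('pics/top1.png');b=cv2.imread('pics/side1.png')
A=cv2.resize(a[105:235,255:375],None,fx=3.3,fy=3.3,interpolation=2);B=cv2.resize(b[120:250,290:390],None,fx=3.3,fy=3.3,interpolation=2)
cv2.imwrite('pics/z1.png',cv2.hconcat([A,B]))
E
```

```text
bench 2493 [410.9 106.4] [153.8 160.7] 1.7 z [-3.   0.9  4.9]
tub rim 453 [ 558.1 -393.6] [144. 121.] 66.3 z [69.3 75.9 82.1]
flange 604 [ 521.9 -474.7] [ 42.4 103.6] 64.6 z [ 90.  114.  132.3]
tub floor 1299 [ 563.5 -435.4] [242.  320.8] 1.6 z [ 5.5 10.6 15.2]
all tub 1416 [ 550.4 -411.2] [182.4 121. ] 66.2 z [ 37.3  79.8 130.4]
rim side 438 [ 553.2 -397.7] [151.9 120.6] 66.4 z [67.8 74.  78.1]
flange side 231 [ 518.7 -479.6] [ 39.  102.6] 66.0 z [ 96.2 128.  132.7]
tray 4337 [506.4 404.3] [324.2 283.5] 6.4 z [ 8.7 12.9 16.2]
tray rim 922 [505.2 401. ] [250.6 213.5] 0.7 z [17.8 22.2 26.6]
bottle 401 [ 757.1 -232.7] [69.1 62.2] 65.0 z [104.9 123.1 167.7]
bottlecap 107 [ 760.  -234.3] [31.7 30.3] 55.5 z [154.  165.3 169.7]
eyep 278 [757.7 271.4] [58.9 58.1] 46.9 z [78.3 85.  89.3]
chute top 3719 [692.9  -3.6] [330.6 106. ] 46.1 z [156.7 223.5 271.1]
mouth 1700 [686.  -13.4] [307.6  92.7] 44.6 z [202.3 226.4 247.2]
tilewall side 757 [685.5 -14.6] [321.5  94.5] 46.9 z [226.  235.8 247.4]
```

View pics/z1.png

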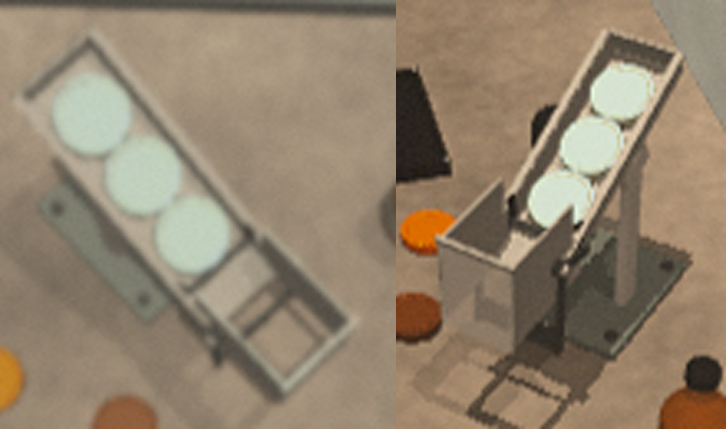

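Request:
arm_command([
  {"dx": 0.03, "dy": -0.0285, "dz": 0.0152, "yaw": -4.2},
  {"dx": 0.03, "dy": -0.0285, "dz": 0.0152, "yaw": -4.2},
  {"dx": 0.03, "dy": -0.0285, "dz": 0.0152, "yaw": -4.2},
  {"dx": 0.03, "dy": -0.0285, "dz": 0.0152, "yaw": -4.2},
  {"dx": 0.03, "dy": -0.0285, "dz": 0.0152, "yaw": -4.2},
  {"dx": 0.03, "dy": -0.0285, "dz": 0.0152, "yaw": -4.2},
  {"dx": 0.03, "dy": -0.0285, "dz": 0.0152, "yaw": -4.2},
  {"dx": 0.03, "dy": -0.0285, "dz": 0.0152, "yaw": -4.2},
  {"dx": 0.03, "dy": -0.0285, "dz": 0.0152, "yaw": -4.2},
  {"dx": 0.03, "dy": -0.0285, "dz": 0.0152, "yaw": -4.2},
  {"dx": 0.03, "dy": -0.0285, "dz": 0.0152, "yaw": -4.2},
  {"dx": 0.004, "dy": -0.049, "yaw": -4.2},
  {"dx": 0.004, "dy": -0.049, "yaw": -4.2},
  {"dx": 0.004, "dy": -0.049, "yaw": -4.2},
  {"dx": 0.004, "dy": -0.049, "yaw": -4.2},
  {"dx": 0.004, "dy": -0.049, "yaw": -4.2},
  {"dx": 0.004, "dy": -0.049, "yaw": -4.2},
  {"dx": 0.004, "dy": -0.049, "yaw": -4.2},
  {"dx": 0.004, "dy": -0.049, "yaw": -4.2},
  {"dx": 0.004, "dy": -0.049, "yaw": -4.2},
])

```text
$.deltas[11]: bad value
```

Request:
arm_command([
  {"dx": -0.0194, "dy": -0.044, "yaw": -3.63},
  {"dx": -0.0194, "dy": -0.044, "yaw": -3.63},
  {"dx": -0.0194, "dy": -0.044, "yaw": -3.63},
  {"dx": -0.0194, "dy": -0.044, "yaw": -3.63},
  {"dx": -0.0194, "dy": -0.044, "yaw": -3.63},
  {"dx": -0.0194, "dy": -0.044, "yaw": -3.63},
  {"dx": -0.0194, "dy": -0.044, "yaw": -3.63},
  {},
])

```text
$.deltas[0]: bad value
```

Request:
arm_command([
  {"dx": 0.03, "dy": -0.0285, "dz": 0.0152, "yaw": -4.2},
  {"dx": 0.03, "dy": -0.0285, "dz": 0.0152, "yaw": -4.2},
  {"dx": 0.03, "dy": -0.0285, "dz": 0.0152, "yaw": -4.2},
  {"dx": 0.03, "dy": -0.0285, "dz": 0.0152, "yaw": -4.2},
  {"dx": 0.03, "dy": -0.0285, "dz": 0.0152, "yaw": -4.2},
  {"dx": 0.03, "dy": -0.0285, "dz": 0.0152, "yaw": -4.2},
  {"dx": 0.03, "dy": -0.0285, "dz": 0.0152, "yaw": -4.2},
  {"dx": 0.03, "dy": -0.0285, "dz": 0.0152, "yaw": -4.2},
  {"dx": 0.03, "dy": -0.0285, "dz": 0.0152, "yaw": -4.2},
  {"dx": 0.03, "dy": -0.0285, "dz": 0.0152, "yaw": -4.2},
  {"dx": 0.03, "dy": -0.0285, "dz": 0.0152, "yaw": -4.2},
  {"dx": 0.004, "dy": -0.049, "dz": 0, "yaw": -4.2},
  {"dx": 0.004, "dy": -0.049, "dz": 0, "yaw": -4.2},
  {"dx": 0.004, "dy": -0.049, "dz": 0, "yaw": -4.2},
  {"dx": 0.004, "dy": -0.049, "dz": 0, "yaw": -4.2},
  {"dx": 0.004, "dy": -0.049, "dz": 0, "yaw": -4.2},
  {"dx": 0.004, "dy": -0.049, "dz": 0, "yaw": -4.2},
  {"dx": 0.004, "dy": -0.049, "dz": 0, "yaw": -4.2},
  {"dx": 0.004, "dy": -0.049, "dz": 0, "yaw": -4.2},
  {"dx": 0.004, "dy": -0.049, "dz": 0, "yaw": -4.2},
])

```text
t: 2.1
eef_pos: [635.8, -192.9, 400.6]
tcp_rot: [-3.141, -0.0, 1.226]
ft_force: [0.2, 0.2, -0.1]
opening: 0.999
grip_force: 0.0
```

Request:
arm_command([
  {"dx": -0.0194, "dy": -0.044, "dz": 0, "yaw": -3.63},
  {"dx": -0.0194, "dy": -0.044, "dz": 0, "yaw": -3.63},
  {"dx": -0.0194, "dy": -0.044, "dz": 0, "yaw": -3.63},
  {"dx": -0.0194, "dy": -0.044, "dz": 0, "yaw": -3.63},
  {"dx": -0.0194, "dy": -0.044, "dz": 0, "yaw": -3.63},
  {"dx": -0.0194, "dy": -0.044, "dz": 0, "yaw": -3.63},
  {"dx": -0.0194, "dy": -0.044, "dz": 0, "yaw": -3.63},
  {"dx": 0, "dy": 0, "dz": 0, "yaw": 0},
])

```text
t: 2.9
eef_pos: [497.2, -503.7, 399.1]
tcp_rot: [-3.14, 0.001, 0.778]
ft_force: [-0.3, 0.8, -0.2]
opening: 1.001
grip_force: 0.0
```

```bash
python3 - <<'E'
from h import *
w=np.load("top1.npy")
c=cv2.cvtColor(cv2.imread("pics/top1.png"),cv2.COLOR_BGR2RGB).astype(int)
m=np.zeros((400,640),np.uint8); sub=(c[:,:,1]>185); m[110:200,255:335]=sub[110:200,255:335]
n,l,st,ce=cv2.connectedComponentsWithStats(m)
pts=[]
for i in range(1,n):
    if st[i,4]>100: p=np.nanmean(w[l==i],0); pts.append(p); print(st[i,4],ce[i].round(1),p.round(1))
for a in range(len(pts)-1): d=pts[a]-pts[a+1]; print(np.degrees(np.arctan2(d[1],d[0])))
# chute plan extent in candidate yaw
p=w[105:235,255:375].reshape(-1,3); 
for yaw in (44,45,46,47,48,49):
    a=np.radians(yaw); ex=np.array([np.cos(a),np.sin(a)]);ey=np.array([-ex[1],ex[0]])
    q=p[(p[:,2]>190)&(p[:,2]<290)]; x=q[:,:2]@ex;y=q[:,:2]@ey
    print(yaw,np.percentile(x,[0.5,99.5]).round(1),np.percentile(y,[0.5,1,2,98,99,99.5]).round(1),'orig',(ex*(np.percentile(x,.5)+88)+ey*np.mean(np.percentile(y,[1,99]))).round(1))
s=state(); print(s["joints"].round(3),s["eef_pos"].round(1),s["tcp_rot"].round(3))
E
```

```text
1210 [297.1 156.4] [731.2  31.9 227.3]
44 [331.2 656.1] [-531.3 -530.2 -529.2 -440.3 -439.3 -438.3] orig [638.3 -57.5]
45 [322.8 647.6] [-540.3 -539.6 -538.6 -449.5 -448.8 -448.4] orig [639.9 -59. ]
46 [313.7 639.1] [-549.9 -549.1 -548.  -458.6 -457.1 -455.9] orig [641.  -60.5]
47 [304.8 630.4] [-559.9 -558.8 -557.4 -465.9 -464.6 -463. ] orig [642.1 -61.8]
48 [295.7 621.4] [-569.9 -568.5 -566.7 -472.  -471.  -469.8] orig [643.  -62.7]
49 [286.5 612.4] [-579.8 -578.2 -576.5 -477.9 -476.6 -475.8] orig [643.7 -63.4]
[-8.850e-01  5.270e-01  1.065e+00 -1.000e-03  1.551e+00 -9.200e-02] [ 497.2 -503.7  399.1] [-3.14e+00  1.00e-03  7.78e-01]
```

Request:
arm_command([
  {"dx": 0.031, "dy": -0.032, "dz": 0, "yaw": -1},
  {"dx": 0.031, "dy": -0.032, "dz": 0, "yaw": -1},
  {"dx": 0.031, "dy": -0.032, "dz": 0, "yaw": -1},
  {"dx": 0.031, "dy": -0.032, "dz": 0, "yaw": -1},
  {"dx": 0.031, "dy": -0.032, "dz": 0, "yaw": 0},
  {"dx": 0.031, "dy": -0.032, "dz": 0, "yaw": 0},
  {"dx": 0.031, "dy": -0.032, "dz": 0, "yaw": 0},
  {"dx": 0.031, "dy": -0.032, "dz": 0, "yaw": 0},
])

```text
t: 3.7
eef_pos: [654.5, -659.6, 352.9]
tcp_rot: [3.074, -0.004, 0.726]
ft_force: [0.1, 1.0, 0.8]
opening: 0.999
grip_force: 0.0
```

```bash
python3 -c "
from h import *
s=state(); print(s['joints'].round(3),s['eef_pos'].round(1),s['tcp_rot'].round(3))"
```

```text
[-0.862  1.085  0.05   0.006  1.939 -0.015] [ 654.5 -659.6  352.9] [ 3.074 -0.004  0.726]
```

Request:
arm_command([
  {"dx": 0.024, "dy": -0.025, "dz": 0.03, "yaw": 0},
  {"dx": 0.024, "dy": -0.025, "dz": 0.03, "yaw": 0},
  {"dx": 0.024, "dy": -0.025, "dz": 0.03, "yaw": 0},
  {"dx": 0.024, "dy": -0.025, "dz": 0.03, "yaw": 0},
  {"dx": 0.024, "dy": -0.025, "dz": 0.03, "yaw": 0},
  {"dx": 0.024, "dy": -0.025, "dz": 0.03, "yaw": 0},
])

```text
t: 4.3
eef_pos: [653.7, -663.8, 434.5]
tcp_rot: [2.913, -0.012, 0.727]
ft_force: [0.3, -0.9, 0.3]
opening: 1.0
grip_force: 0.0
```

```bash
python3 -c "
from h import *
s=state(); print(s['joints'].round(3),s['eef_pos'].round(1),s['tcp_rot'].round(3))"
```

```text
[-0.869  1.001  0.048  0.018  1.865 -0.016] [ 653.7 -663.8  434.5] [ 2.913 -0.012  0.727]
```

Request:
arm_command([
  {"dx": 0.024, "dy": -0.025, "dz": 0.03, "yaw": 0},
  {"dx": 0.024, "dy": -0.025, "dz": 0.03, "yaw": 0},
  {"dx": 0.024, "dy": -0.025, "dz": 0.03, "yaw": 0},
  {"dx": 0.024, "dy": -0.025, "dz": 0.03, "yaw": 0},
  {"dx": 0.024, "dy": -0.025, "dz": 0.03, "yaw": 0},
  {"dx": 0.024, "dy": -0.025, "dz": 0.03, "yaw": 0},
  {"dx": 0.024, "dy": -0.025, "dz": 0.03, "yaw": 0},
  {"dx": 0.024, "dy": -0.025, "dz": 0.03, "yaw": 0},
])

```text
t: 5.1
eef_pos: [661.4, -675.8, 512.4]
tcp_rot: [2.703, -0.022, 0.73]
ft_force: [-0.8, 0.9, -0.6]
opening: 0.997
grip_force: 0.0
```

```bash
python3 -c "
from h import *
s=state(); print(s['joints'].round(3),s['eef_pos'].round(1),s['tcp_rot'].round(3))"
```

```text
[-0.875  0.93   0.048  0.035  1.725 -0.016] [ 661.4 -675.8  512.4] [ 2.703 -0.022  0.73 ]
```

Request:
arm_command([
  {"dx": 0.024, "dy": -0.025, "dz": 0.03, "yaw": 0},
  {"dx": 0.024, "dy": -0.025, "dz": 0.03, "yaw": 0},
  {"dx": 0.024, "dy": -0.025, "dz": 0.03, "yaw": 0},
  {"dx": 0.024, "dy": -0.025, "dz": 0.03, "yaw": 0},
  {"dx": 0.024, "dy": -0.025, "dz": 0.03, "yaw": 0},
  {"dx": 0.024, "dy": -0.025, "dz": 0.03, "yaw": 0},
  {"dx": -0.03, "dy": 0.03, "dz": 0, "yaw": 0},
  {"dx": -0.03, "dy": 0.03, "dz": 0, "yaw": 0},
])

```text
t: 5.9
eef_pos: [640.8, -658.9, 562.3]
tcp_rot: [2.543, -0.03, 0.734]
ft_force: [0.7, -2.2, 1.2]
opening: 1.002
grip_force: 0.0
```

```bash
python3 -c "
from h import *
s=state(); print(s['joints'].round(3),s['eef_pos'].round(1),s['tcp_rot'].round(3))"
```

```text
[-0.885  0.706  0.445  0.053  1.394 -0.033] [ 640.8 -658.9  562.3] [ 2.543 -0.03   0.734]
```

Request:
arm_command([
  {"dx": -0.01, "dy": 0.01, "dz": -0.02, "yaw": 8.16},
  {"dx": -0.01, "dy": 0.01, "dz": -0.02, "yaw": 8.16},
  {"dx": -0.01, "dy": 0.01, "dz": -0.02, "yaw": 8.16},
  {"dx": -0.01, "dy": 0.01, "dz": -0.02, "yaw": 8.16},
  {"dx": -0.01, "dy": 0.01, "dz": -0.02, "yaw": 8.16},
  {"dx": -0.01, "dy": 0.01, "dz": -0.02, "yaw": 8.16},
  {"dx": -0.01, "dy": 0.01, "dz": -0.02, "yaw": 8.16},
  {"dx": -0.01, "dy": 0.01, "dz": -0.02, "yaw": 8.16},
  {"dx": -0.01, "dy": 0.01, "dz": -0.02, "yaw": 8.16},
  {"dx": -0.01, "dy": 0.01, "dz": -0.02, "yaw": 8.16},
  {"dx": -0.01, "dy": 0.01, "dz": -0.02, "yaw": 8.16},
  {"dx": -0.01, "dy": 0.01, "dz": -0.02, "yaw": 8.16},
  {"dx": -0.01, "dy": 0.01, "dz": -0.02, "yaw": 8.16},
  {"dx": -0.01, "dy": 0.01, "dz": -0.02, "yaw": 8.16},
])

```text
t: 7.3
eef_pos: [499.7, -518.2, 284.5]
tcp_rot: [2.542, -0.029, 2.733]
ft_force: [0.6, 0.1, -0.2]
opening: 1.001
grip_force: 0.0
```

```bash
python3 -c "
from h import *
from scipy.spatial.transform import Rotation as R
s=state(); print(s['joints'].round(3),s['eef_pos'].round(1),s['tcp_rot'].round(3));M=R.from_euler('xyz',s['tcp_rot']).as_matrix();print(M.round(3),np.degrees(np.arctan2(M[1,2],M[0,2])),np.degrees(np.arctan2(M[1,1],M[0,1])))"
```

```text
[-1.051  0.745  1.055  0.459  1.732 -2.221] [ 499.7 -518.2  284.5] [ 2.542 -0.029  2.733]
[[-0.917  0.343  0.202]
 [ 0.397  0.751  0.527]
 [ 0.029  0.564 -0.825]] 68.99765075674708 65.48028165407686
```

Request:
arm_command([
  {"dx": 0.002, "dy": 0, "dz": -0.037, "yaw": 0},
  {"dx": 0.002, "dy": 0, "dz": -0.037, "yaw": 0},
  {"dx": 0.001, "dy": 0.001, "dz": -0.037, "yaw": 0},
  {"dx": 0, "dy": 0, "dz": 0, "yaw": 0},
])

```text
t: 7.7
eef_pos: [504.6, -515.8, 169.4]
tcp_rot: [2.538, -0.036, 2.728]
ft_force: [-1.1, 0.1, -0.1]
opening: 1.002
grip_force: 0.0
```

```bash
python3 - <<'E'
from h import *
s=state(); print(s['joints'].round(3),s['eef_pos'].round(1),s['tcp_rot'].round(3))
a=np.radians(66.3);ex=np.array([np.cos(a),np.sin(a),0]);ey=np.array([-ex[1],ex[0],0])
n=ex*np.cos(.611)+np.array([0,0,np.sin(.611)])
F=np.array([521,-475,107.])
for f,(u0,u1,v0,v1) in (("top",(395,490,195,270)),("side",(290,370,270,360))):
    w=np.load(f+"1.npy")[v0:v1,u0:u1].reshape(-1,3); p=w[(w[:,2]>85)&(w[:,2]<150)]-F
    d=ex*-np.sin(.611)+np.array([0,0,np.cos(.611)])
    q=np.stack([p@n,p@ey,p@d],1); k=(abs(q[:,2])<18)&(abs(q[:,1])<40); print(f,k.sum(),np.percentile(q[k,0],[5,50,95]).round(1),'y',np.percentile(q[:,1],[1,99]).round(1),'d',np.percentile(q[:,2],[1,99]).round(1), 'slope',np.polyfit(q[k,2],q[k,0],1).round(3),np.polyfit(q[k,1],q[k,0],1).round(3))
c,w,E=cloud("side"); cv2.imwrite("pics/s2.png",cv2.resize(c[180:380,220:460,::-1],None,fx=2.5,fy=2.5))
E
```

```text
[-1.045  0.837  1.17   0.456  1.549 -2.299] [ 504.6 -515.8  169.4] [ 2.538 -0.036  2.728]
top 263 [1.6 4.6 7.5] y [-50.8  50.4] d [-29.7  30.2] slope [-0.014  4.549] [-0.005  4.547]
side 30 [1.1 1.3 1.5] y [-50.4  50.7] d [-23.1  33.6] slope [1.000e-03 1.289e+00] [-0.002  1.293]
```

View pics/s2.png

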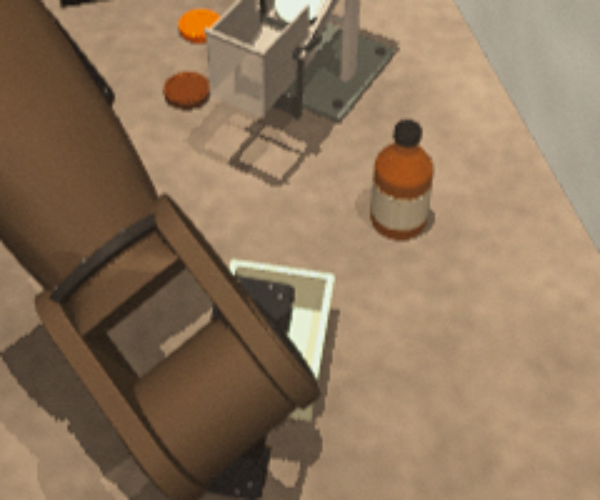

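The picture shows the gripper lined up behind the tub flange, with the jaws at about (270,290) to (240,475). The depth fit puts the flange within 1 mm of the estimate. I'll insert and close.

Request:
arm_command([
  {"dx": 0.0041, "dy": 0.0102, "dz": -0.0156, "yaw": 0},
  {"dx": 0.0041, "dy": 0.0102, "dz": -0.0156, "yaw": 0},
  {"dx": 0.0041, "dy": 0.0102, "dz": -0.0156, "yaw": 0},
  {"dx": 0.0041, "dy": 0.0102, "dz": -0.0156, "yaw": 0},
  {"dx": 0, "dy": 0, "dz": 0, "yaw": 0},
  {"dx": 0, "dy": 0, "dz": 0, "yaw": 0},
])

```text
t: 8.35
eef_pos: [522.2, -477.3, 114.2]
tcp_rot: [2.544, -0.027, 2.728]
ft_force: [0.1, -0.4, 0.2]
opening: 0.999
grip_force: 0.0
```

Request:
arm_command([
  {"dx": 0, "dy": 0, "dz": 0, "yaw": 0},
  {"dx": 0, "dy": 0, "dz": 0, "yaw": 0},
  {"dx": 0, "dy": 0, "dz": 0, "yaw": 0},
  {"dx": 0, "dy": 0, "dz": 0, "yaw": 0},
  {"dx": 0, "dy": 0, "dz": 0, "yaw": 0},
  {"dx": 0, "dy": 0, "dz": 0, "yaw": 0},
  {"dx": 0, "dy": 0, "dz": 0, "yaw": 0},
  {"dx": 0, "dy": 0, "dz": 0, "yaw": 0},
], gripper=0)

```text
t: 9.15
eef_pos: [521.7, -476.3, 111.9]
tcp_rot: [2.542, -0.029, 2.728]
ft_force: [0.5, -0.3, 0.5]
opening: 0.377
grip_force: 0.0
```

Request:
arm_command([
  {"dx": 0, "dy": 0, "dz": -0.002, "yaw": 0},
  {"dx": 0, "dy": 0, "dz": 0, "yaw": 0},
  {"dx": 0, "dy": 0, "dz": 0, "yaw": 0},
  {"dx": 0, "dy": 0, "dz": 0, "yaw": 0},
  {"dx": 0, "dy": 0, "dz": 0, "yaw": 0},
  {"dx": 0, "dy": 0, "dz": 0, "yaw": 0},
], gripper=0)

```text
t: 9.75
eef_pos: [521.8, -476.3, 110.0]
tcp_rot: [2.542, -0.029, 2.728]
ft_force: [0.5, -0.6, -0.3]
opening: 0.103
grip_force: 30.0
```

Request:
arm_command([
  {"dx": 0, "dy": 0, "dz": 0.007, "yaw": 0},
  {"dx": 0, "dy": 0, "dz": 0.014, "yaw": 0},
  {"dx": 0, "dy": 0, "dz": 0.014, "yaw": 0},
  {"dx": 0, "dy": 0, "dz": 0.007, "yaw": 0},
  {"dx": -0.005, "dy": 0.015, "dz": 0, "yaw": -1.4},
  {"dx": -0.008, "dy": 0.027, "dz": 0, "yaw": -2.6},
  {"dx": -0.008, "dy": 0.027, "dz": 0, "yaw": -2.6},
  {"dx": -0.008, "dy": 0.027, "dz": 0, "yaw": -2.6},
  {"dx": -0.008, "dy": 0.027, "dz": 0, "yaw": -2.6},
  {"dx": -0.008, "dy": 0.027, "dz": 0, "yaw": -2.6},
  {"dx": -0.008, "dy": 0.027, "dz": 0, "yaw": -2.6},
  {"dx": -0.008, "dy": 0.027, "dz": 0, "yaw": -2.6},
  {"dx": -0.008, "dy": 0.026, "dz": 0, "yaw": -1},
  {"dx": 0, "dy": 0, "dz": 0, "yaw": 0},
  {"dx": 0, "dy": 0, "dz": 0, "yaw": 0},
])

```text
t: 11.25
eef_pos: [453.1, -246.6, 152.8]
tcp_rot: [2.542, -0.028, 2.369]
ft_force: [-0.2, -0.7, -1.2]
opening: 0.107
grip_force: 30.0
```

```bash
python3 - <<'E'
from h import *
s=state(); print(s['joints'].round(3),s['eef_pos'].round(1),s['tcp_rot'].round(3),s['ft_force'].round(1),s['grip_force'],s['opening'])
for n in("top","side"):
    c,w,E=cloud(n); np.save(n+"3.npy",w); np.save(n+"3c.npy",c)
    cv2.imwrite(f"pics/{n}3.png",cv2.resize(c[120:290,270:450,::-1] if n=="top" else c[130:330,200:400,::-1],None,fx=2.4,fy=2.4,interpolation=2))
a=cv2.imread("pics/top3.png");b=cv2.imread("pics/side3.png")
a=cv2.copyMakeBorder(a,0,max(0,b.shape[0]-a.shape[0]),0,0,0); b=b[:a.shape[0]]; cv2.imwrite("pics/c3.png",cv2.resize(cv2.hconcat([a,b]),None,fx=.85,fy=.85))
E
```

```text
[-0.91   0.497  1.984  0.759  0.939 -2.247] [ 453.1 -246.6  152.8] [ 2.542 -0.028  2.369] [-0.2 -0.7 -1.2] 29.99541163444519 0.10711919592519954
```

View pics/c3.png

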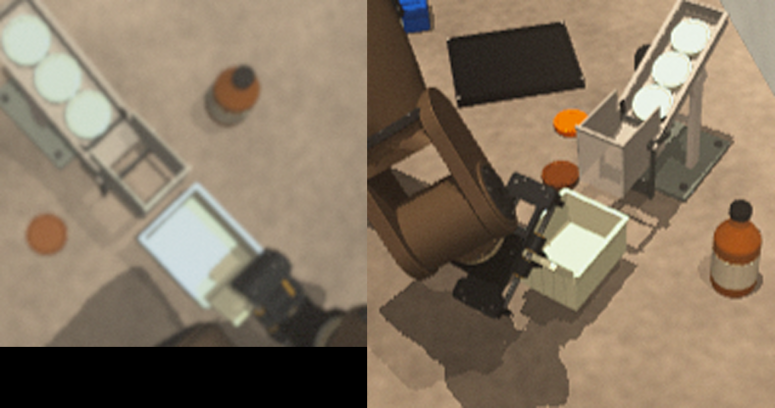

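The tub is held in front of the mouth: in the left view its rim is near (200,250) and the mouth is at (145,180). I'll measure its level and alignment.

```bash
python3 - <<'E'
from h import *
a=np.radians(45);ex=np.array([np.cos(a),np.sin(a),0]);ey=np.array([-ex[1],ex[0],0]);O=np.array([640,-59,0])
C=np.array([453.1,-246.6,0])+91.7*ex
for f,(v0,v1,u0,u1) in (("top",(195,265,325,410)),("side",(210,270,260,330))):
    w=np.load(f+"3.npy")[v0:v1,u0:u1].reshape(-1,3)
    q=np.stack([(w-C)@ex,(w-C)@ey,w[:,2]],1)
    m=(abs(q[:,0])<85)&(abs(q[:,1])<75)&(q[:,2]>100)&(q[:,2]<132)
    r=q[m&((abs(abs(q[:,1])-54)<12)|(q[:,0]>55))]; print(f,len(r),'x',np.percentile(r[:,0],[99,99.7]).round(1),'y',np.percentile(r[:,1],[1,99]).round(1),'z',np.percentile(r[:,2],[5,50,95]).round(1))
    k=(r[:,0]<45)&(r[:,0]>-50)
    for sg in(1,-1):
        g=k&(r[:,1]*sg>30)
        if g.sum()>10: print(' side',sg,g.sum(),'y/x',np.polyfit(r[g,0],r[g,1],1).round(3),'z/x',np.polyfit(r[g,0],r[g,2],1).round(3))
    g=q[m&(q[:,0]>55)&(abs(q[:,1])<50)]
    if len(g)>10: print(' far x/y',np.polyfit(g[:,1],g[:,0],1).round(3),'z/y',np.polyfit(g[:,1],g[:,2],1).round(3))
    fl=q[(abs(q[:,0])<40)&(abs(q[:,1])<35)&(q[:,2]>35)&(q[:,2]<75)]
    if len(fl)>30: print(' floor',len(fl),np.linalg.lstsq(np.c_[fl[:,:2],np.ones(len(fl))],fl[:,2],rcond=None)[0].round(3))
# dispenser guard/cheek top, both views
for f in("top","side"):
    w=np.concatenate([np.load(f+"3.npy").reshape(-1,3)]); q=np.stack([(w-O)@ex,(w-O)@ey,w[:,2]],1)
    g=q[(q[:,0]>-110)&(q[:,0]<-20)&(abs(q[:,1])<60)&(q[:,2]>228)&(q[:,2]<252)]
    l=g[(g[:,1]>25)&(g[:,0]>-80)];r=g[(g[:,1]<-25)&(g[:,0]>-80)];fr=g[(abs(g[:,1])<25)]
    print(f,len(g),'y',[np.median(t[:,1]).round(1) for t in(l,r)],'front',np.median(fr[:,0]).round(1),'slopes',[np.polyfit(t[:,0],t[:,1],1)[0].round(3) for t in(l,r)],np.polyfit(fr[:,1],fr[:,0],1)[0].round(3))
E
```

```text
top 403 x [73.1 73.2] y [-58.7  61.1] z [105.2 119.  123.4]
 side 1 91 y/x [6.0000e-03 5.7207e+01] z/x [-1.20000e-02  1.20214e+02]
 side -1 134 y/x [ 6.0000e-03 -5.3472e+01] z/x [5.00000e-03 1.16247e+02]
 far x/y [ 0.    69.288] z/y [1.00000e-02 1.17781e+02]
 floor 575 [-9.0000e-03  1.0000e-02  5.5002e+01]
side 376 x [68.8 69.6] y [-59.3  58. ] z [101.  115.7 120.2]
 side 1 28 y/x [-1.5000e-02  5.4055e+01] z/x [-1.50000e-02  1.11743e+02]
 side -1 103 y/x [  0.    -54.779] z/x [  0.    114.426]
 far x/y [-3.0000e-03  6.2585e+01] z/y [-2.40000e-02  1.11903e+02]
 floor 245 [-1.4000e-02 -0.0000e+00  5.3515e+01]
top 155 y [np.float64(39.2), np.float64(-37.5)] front -86.7 slopes [np.float64(0.001), np.float64(0.002)] -0.026
side 204 y [np.float64(38.5), np.float64(-38.2)] front -92.2 slopes [np.float64(-0.008), np.float64(0.01)] -0.0
```

Request:
arm_command([
  {"dx": 0.0113, "dy": 0.0113, "dz": 0, "yaw": 0},
  {"dx": 0.0113, "dy": 0.0113, "dz": 0, "yaw": 0},
  {"dx": 0.0113, "dy": 0.0113, "dz": 0, "yaw": 0},
  {"dx": 0.0113, "dy": 0.0113, "dz": 0, "yaw": 0},
  {"dx": 0.0113, "dy": 0.0113, "dz": 0, "yaw": 0},
  {"dx": 0, "dy": 0, "dz": 0, "yaw": 0},
  {"dx": 0, "dy": 0, "dz": 0, "yaw": 0},
])

```text
t: 12.05
eef_pos: [509.4, -190.3, 151.8]
tcp_rot: [2.542, -0.029, 2.369]
ft_force: [-0.7, -0.0, -1.8]
opening: 0.104
grip_force: 30.0
```

Request:
arm_command([
  {"dx": 0.005, "dy": 0.005, "dz": 0, "yaw": 0},
  {"dx": 0.005, "dy": 0.005, "dz": 0, "yaw": 0},
  {"dx": 0.005, "dy": 0.005, "dz": 0, "yaw": 0},
  {"dx": 0.004, "dy": 0.004, "dz": 0, "yaw": 0},
  {"dx": 0, "dy": 0, "dz": 0, "yaw": 0},
])

```text
t: 12.55
eef_pos: [528.6, -170.5, 151.9]
tcp_rot: [2.543, -0.029, 2.369]
ft_force: [-2.1, -2.7, -2.0]
opening: 0.105
grip_force: 30.0
```

Request:
arm_command([
  {"dx": 0.002, "dy": 0.002, "dz": 0, "yaw": 0},
  {"dx": 0.002, "dy": 0.002, "dz": 0, "yaw": 0},
  {"dx": 0, "dy": 0, "dz": 0, "yaw": 0},
])

```text
t: 12.85
eef_pos: [531.9, -166.8, 151.4]
tcp_rot: [2.543, -0.03, 2.369]
ft_force: [-4.0, -3.1, -4.1]
opening: 0.103
grip_force: 30.0
```

Request:
arm_command([
  {"dx": 0.001, "dy": 0.001, "dz": 0, "yaw": 0},
  {"dx": 0, "dy": 0, "dz": 0, "yaw": 0},
])

```text
t: 13.05
eef_pos: [532.5, -166.2, 151.2]
tcp_rot: [2.545, -0.03, 2.369]
ft_force: [-7.0, -6.7, -5.1]
opening: 0.103
grip_force: 30.0
```

Request:
arm_command([
  {"dx": -0.0003, "dy": -0.0003, "dz": 0, "yaw": 0},
  {"dx": 0, "dy": 0, "dz": 0, "yaw": 0},
  {"dx": 0, "dy": 0, "dz": 0, "yaw": 0},
  {"dx": 0, "dy": 0, "dz": 0, "yaw": 0},
  {"dx": 0, "dy": 0, "dz": 0, "yaw": 0},
  {"dx": 0, "dy": 0, "dz": 0, "yaw": 0},
  {"dx": 0, "dy": 0, "dz": 0, "yaw": 0},
])

```text
t: 13.75
eef_pos: [532.3, -166.3, 151.1]
tcp_rot: [2.544, -0.03, 2.369]
ft_force: [-4.4, -4.3, -6.7]
opening: 0.105
grip_force: 30.0
```

```bash
python3 - <<'E'
from h import *
for n in("top","side"):
    c,w,E=cloud(n)
    cv2.imwrite(f"pics/{n}4.png",cv2.resize(c[105:275,255:435,::-1] if n=="top" else c[110:280,230:410,::-1],None,fx=2.1,fy=2.1,interpolation=2))
cv2.imwrite("pics/c4.png",cv2.hconcat([cv2.imread("pics/top4.png"),cv2.imread("pics/side4.png")]))
s=state();print(s['t'],s['ft_force'].round(1),s['eef_pos'].round(1))
E
```

```text
13.85 [-5.1 -4.6 -6.4] [ 532.3 -166.3  151.2]
```

View pics/c4.png

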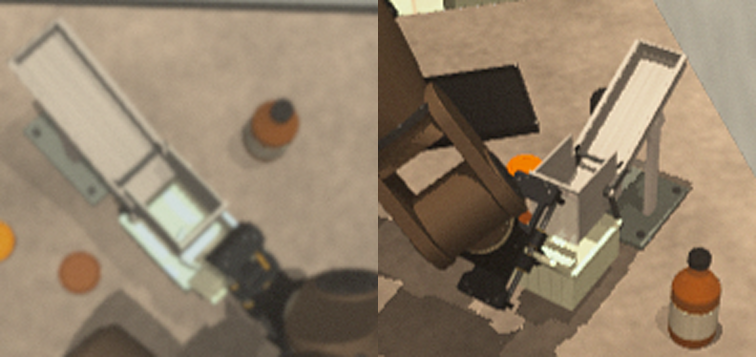

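The picture shows the chute empty, the gate bar raised at (595,165) on the right, and carriers in the tub at (185,210) on the left. I'll withdraw gently.

Request:
arm_command([
  {"dx": -0.004, "dy": -0.004, "dz": 0, "yaw": 0},
  {"dx": -0.007, "dy": -0.007, "dz": 0, "yaw": 0},
  {"dx": -0.007, "dy": -0.007, "dz": 0, "yaw": 0},
  {"dx": -0.007, "dy": -0.007, "dz": 0, "yaw": 0},
  {"dx": -0.005, "dy": -0.005, "dz": -0.005, "yaw": 0},
  {"dx": -0.005, "dy": -0.005, "dz": -0.005, "yaw": 0},
  {"dx": -0.005, "dy": -0.005, "dz": -0.005, "yaw": 0},
  {"dx": -0.008, "dy": -0.008, "dz": 0, "yaw": 0},
  {"dx": -0.008, "dy": -0.008, "dz": 0, "yaw": 0},
  {"dx": -0.008, "dy": -0.008, "dz": 0, "yaw": 0},
  {"dx": -0.008, "dy": -0.008, "dz": 0, "yaw": 0},
  {"dx": -0.008, "dy": -0.008, "dz": 0, "yaw": 0},
  {"dx": -0.005, "dy": -0.005, "dz": 0, "yaw": 0},
  {"dx": 0, "dy": 0, "dz": 0, "yaw": 0},
  {"dx": 0, "dy": 0, "dz": 0, "yaw": 0},
])

```text
t: 15.35
eef_pos: [447.9, -251.2, 137.0]
tcp_rot: [2.542, -0.029, 2.368]
ft_force: [0.9, -0.2, -2.4]
opening: 0.104
grip_force: 30.0
```

```bash
python3 - <<'E'
from h import *
for n in("top","side"):
    c,w,E=cloud(n)
    cv2.imwrite(f"pics/{n}5.png",cv2.resize(c[120:290,270:450,::-1] if n=="top" else c[130:300,200:380,::-1],None,fx=2.1,fy=2.1,interpolation=2))
cv2.imwrite("pics/c5.png",cv2.hconcat([cv2.imread("pics/top5.png"),cv2.imread("pics/side5.png")]))
s=state();print(s['t'],s['ft_force'].round(1),s['eef_pos'].round(1),s['joints'].round(2))
E
```

```text
15.45 [ 0.2 -0.4 -2.4] [ 448.1 -250.9  137. ] [-0.92  0.52  2.    0.77  0.92 -2.29]
```

View pics/c5.png

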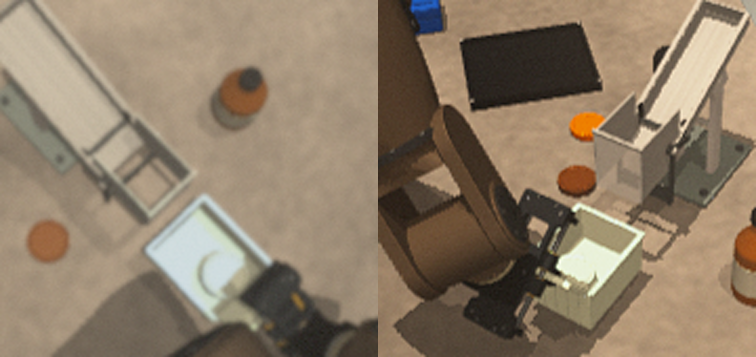

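The carriers have landed in the tub (one visible at (215,275)), and the measured weight matches three carriers. Next I'll lift over the guard and head for the tray.

Request:
arm_command([
  {"dx": 0, "dy": 0, "dz": 0.008, "yaw": 0},
  {"dx": 0, "dy": 0, "dz": 0.015, "yaw": 0},
  {"dx": 0, "dy": 0, "dz": 0.02, "yaw": 0},
  {"dx": 0, "dy": 0, "dz": 0.02, "yaw": 0},
  {"dx": 0, "dy": 0, "dz": 0.02, "yaw": 0},
  {"dx": 0, "dy": 0, "dz": 0.02, "yaw": 0},
  {"dx": 0, "dy": 0, "dz": 0.02, "yaw": 0},
  {"dx": 0, "dy": 0, "dz": 0.02, "yaw": 0},
  {"dx": 0, "dy": 0, "dz": 0.02, "yaw": 0},
  {"dx": 0, "dy": 0, "dz": 0.02, "yaw": 0},
  {"dx": 0, "dy": 0, "dz": 0.02, "yaw": 0},
  {"dx": 0, "dy": 0, "dz": 0.02, "yaw": 0},
  {"dx": 0, "dy": 0, "dz": 0.015, "yaw": 0},
  {"dx": 0, "dy": 0, "dz": 0.008, "yaw": 0},
  {"dx": 0, "dy": 0, "dz": 0, "yaw": 0},
])

```text
t: 16.95
eef_pos: [447.9, -250.8, 383.8]
tcp_rot: [2.543, -0.028, 2.369]
ft_force: [-0.6, 0.1, -2.1]
opening: 0.106
grip_force: 30.0
```

Request:
arm_command([
  {"dx": 0.004, "dy": 0.008, "dz": 0, "yaw": 1},
  {"dx": 0.005, "dy": 0.017, "dz": 0, "yaw": 2},
  {"dx": 0.006, "dy": 0.024, "dz": 0, "yaw": 2.3},
  {"dx": 0.006, "dy": 0.024, "dz": 0, "yaw": 2.3},
  {"dx": 0.006, "dy": 0.024, "dz": 0, "yaw": 2.3},
  {"dx": 0.006, "dy": 0.024, "dz": 0, "yaw": 2.3},
  {"dx": 0.004, "dy": 0.024, "dz": 0, "yaw": 2.3},
  {"dx": 0.004, "dy": 0.024, "dz": 0, "yaw": 2.3},
  {"dx": 0.003, "dy": 0.024, "dz": 0, "yaw": 2.3},
  {"dx": 0.003, "dy": 0.024, "dz": 0, "yaw": 2.3},
])

```text
t: 17.95
eef_pos: [494.7, -32.5, 382.0]
tcp_rot: [2.542, -0.031, 2.745]
ft_force: [0.8, 0.4, -2.4]
opening: 0.103
grip_force: 30.0
```

```bash
python3 -c "
from h import *
s=state(); print(s['joints'].round(3),s['eef_pos'].round(1),s['tcp_rot'].round(3),s['qvel'].round(2))"
```

```text
[-0.497  0.173  1.755  0.609  1.358 -1.838] [494.7 -32.5 382. ] [ 2.542 -0.031  2.745] [ 0.49 -0.    0.01  0.02 -0.05  0.07]
```

Request:
arm_command([
  {"dx": 0.001, "dy": 0.024, "dz": 0, "yaw": 1.5},
  {"dx": 0.001, "dy": 0.024, "dz": 0, "yaw": 1.5},
  {"dx": 0.001, "dy": 0.024, "dz": 0, "yaw": 1.5},
  {"dx": 0.001, "dy": 0.024, "dz": 0, "yaw": 1.5},
  {"dx": 0.001, "dy": 0.024, "dz": 0, "yaw": 1.5},
  {"dx": 0.001, "dy": 0.024, "dz": 0, "yaw": 1.5},
  {"dx": 0.001, "dy": 0.024, "dz": 0, "yaw": 1.5},
  {"dx": 0.001, "dy": 0.024, "dz": 0, "yaw": 1.5},
  {"dx": 0.001, "dy": 0.024, "dz": 0, "yaw": 1.5},
  {"dx": 0.001, "dy": 0.024, "dz": 0, "yaw": 1.5},
  {"dx": 0, "dy": 0.024, "dz": 0, "yaw": 1.5},
  {"dx": 0, "dy": 0.024, "dz": 0, "yaw": 1.5},
  {"dx": 0, "dy": 0.022, "dz": 0, "yaw": 1.5},
  {"dx": 0, "dy": 0.018, "dz": 0, "yaw": 1.5},
  {"dx": 0, "dy": 0.01, "dz": 0, "yaw": 1.5},
  {"dx": 0, "dy": 0.004, "dz": 0, "yaw": 1},
  {"dx": 0, "dy": 0, "dz": 0, "yaw": 0},
])

```text
t: 19.65
eef_pos: [504.8, 308.0, 382.4]
tcp_rot: [2.542, -0.03, -3.13]
ft_force: [-0.2, 0.3, -2.6]
opening: 0.104
grip_force: 30.0
```

Request:
arm_command([
  {"dx": 0, "dy": 0, "dz": -0.008, "yaw": 0},
  {"dx": 0, "dy": 0, "dz": -0.016, "yaw": 0},
  {"dx": 0, "dy": 0, "dz": -0.02, "yaw": 0},
  {"dx": 0, "dy": 0, "dz": -0.02, "yaw": 0},
  {"dx": 0, "dy": 0, "dz": -0.02, "yaw": 0},
  {"dx": 0, "dy": 0, "dz": -0.02, "yaw": 0},
  {"dx": 0, "dy": 0, "dz": -0.02, "yaw": 0},
  {"dx": 0, "dy": 0, "dz": -0.02, "yaw": 0},
  {"dx": 0, "dy": 0, "dz": -0.02, "yaw": 0},
  {"dx": 0, "dy": 0, "dz": -0.02, "yaw": 0},
  {"dx": 0, "dy": 0, "dz": -0.02, "yaw": 0},
  {"dx": 0, "dy": 0, "dz": -0.01, "yaw": 0},
  {"dx": 0, "dy": 0, "dz": 0, "yaw": 0},
])

```text
t: 20.95
eef_pos: [504.6, 307.3, 167.7]
tcp_rot: [2.543, -0.032, -3.132]
ft_force: [1.0, -0.6, -2.4]
opening: 0.102
grip_force: 30.0
```

```bash
python3 - <<'E'
from h import *
s=state();print(s['t'],s['ft_force'].round(1),s['eef_pos'].round(1),s['tcp_rot'].round(3),s['joints'].round(2))
c,w,E=cloud("top"); cv2.imwrite("pics/t6.png",cv2.resize(c[150:330,110:290,::-1],None,fx=3,fy=3,interpolation=2))
e=s['eef_pos']; C=np.array([e[0],e[1]+91.7])
p=w[180:300,130:250].reshape(-1,3)
q=p.copy(); q[:,:2]-=C
m=(abs(q[:,0])<70)&(abs(q[:,1])<78)&(q[:,2]>e[2]-108.5+67)&(q[:,2]<e[2]-108.5+83)
print('rim x,y off',np.percentile(q[m],[1,99],axis=0).round(1).tolist())
r=p[(p[:,2]>17.5)&(p[:,2]<30)]; print('tray rim',np.percentile(r,[1,99],axis=0).round(1).tolist())
E
```

```text
20.95 [ 1.  -0.6 -2.4] [504.6 307.3 167.7] [ 2.543 -0.032 -3.132] [ 0.19  0.51  1.89  0.84  0.85 -1.99]
rim x,y off [[-59.1, -65.7, 126.5], [60.5, 71.6, 139.3]]
tray rim [[379.1, 345.1, 17.6], [629.6, 506.4, 27.8]]
```

View pics/t6.png

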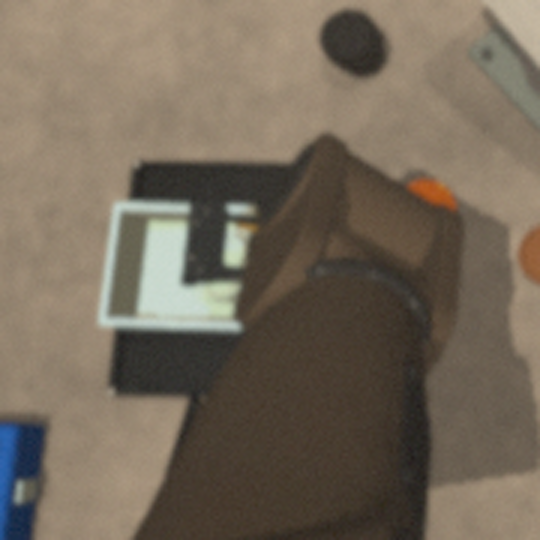

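The view shows the tub over the tray with clearance on all sides; the overhang to the left at (120,260) is only perspective. I'll lower it.

Request:
arm_command([
  {"dx": 0, "dy": 0, "dz": -0.012, "yaw": 0},
  {"dx": 0, "dy": 0, "dz": -0.012, "yaw": 0},
  {"dx": 0, "dy": 0, "dz": -0.01, "yaw": 0},
  {"dx": 0, "dy": 0, "dz": -0.005, "yaw": 0},
  {"dx": 0, "dy": 0, "dz": -0.003, "yaw": 0},
  {"dx": 0, "dy": 0, "dz": 0, "yaw": 0},
  {"dx": 0, "dy": 0, "dz": 0, "yaw": 0},
])

```text
t: 21.7
eef_pos: [505.0, 307.9, 127.1]
tcp_rot: [2.542, -0.029, -3.131]
ft_force: [-0.3, -0.0, -2.3]
opening: 0.103
grip_force: 30.0
```

Request:
arm_command([
  {"dx": 0, "dy": 0, "dz": -0.001, "yaw": 0},
  {"dx": 0, "dy": 0, "dz": -0.001, "yaw": 0},
  {"dx": 0, "dy": 0, "dz": 0, "yaw": 0},
])

```text
t: 22.0
eef_pos: [504.9, 307.9, 125.0]
tcp_rot: [2.542, -0.029, -3.131]
ft_force: [-0.6, -0.8, -2.1]
opening: 0.105
grip_force: 30.0
```

Request:
arm_command([
  {"dx": 0, "dy": 0, "dz": -0.001, "yaw": 0},
  {"dx": 0, "dy": 0, "dz": -0.001, "yaw": 0},
  {"dx": 0, "dy": 0, "dz": 0, "yaw": 0},
])

```text
t: 22.3
eef_pos: [504.9, 307.9, 122.8]
tcp_rot: [2.542, -0.03, -3.131]
ft_force: [0.3, -1.0, -2.2]
opening: 0.103
grip_force: 30.0
```

Request:
arm_command([
  {"dx": 0, "dy": 0, "dz": -0.001, "yaw": 0},
  {"dx": 0, "dy": 0, "dz": 0, "yaw": 0},
])

```text
t: 22.5
eef_pos: [505.0, 307.9, 122.0]
tcp_rot: [2.542, -0.029, -3.131]
ft_force: [-0.1, 0.0, -1.7]
opening: 0.099
grip_force: 30.0
```

Request:
arm_command([
  {"dx": 0, "dy": 0, "dz": -0.001, "yaw": 0},
  {"dx": 0, "dy": 0, "dz": 0, "yaw": 0},
])

```text
t: 22.7
eef_pos: [505.1, 308.0, 121.4]
tcp_rot: [2.541, -0.029, -3.131]
ft_force: [-0.9, -2.3, 3.5]
opening: 0.104
grip_force: 30.0
```

Request:
arm_command([
  {"dx": 0, "dy": 0, "dz": 0, "yaw": 0},
  {"dx": 0, "dy": 0, "dz": 0, "yaw": 0},
  {"dx": 0, "dy": 0, "dz": 0, "yaw": 0},
  {"dx": 0, "dy": 0, "dz": 0, "yaw": 0},
  {"dx": 0, "dy": 0, "dz": 0, "yaw": 0},
  {"dx": 0, "dy": 0, "dz": 0, "yaw": 0},
], gripper=0.05)

```text
t: 23.3
eef_pos: [504.9, 307.9, 120.9]
tcp_rot: [2.542, -0.029, -3.131]
ft_force: [0.6, 0.2, 0.1]
opening: 0.513
grip_force: 0.0
```

Request:
arm_command([
  {"dx": 0.0005, "dy": -0.0056, "dz": 0.0082, "yaw": 0},
  {"dx": 0.0005, "dy": -0.0094, "dz": 0.0137, "yaw": 0},
  {"dx": 0.0005, "dy": -0.0094, "dz": 0.0137, "yaw": 0},
  {"dx": 0.0005, "dy": -0.0094, "dz": 0.0137, "yaw": 0},
  {"dx": 0.0005, "dy": -0.0094, "dz": 0.0137, "yaw": 0},
  {"dx": 0.0005, "dy": -0.0094, "dz": 0.0137, "yaw": 0},
  {"dx": 0, "dy": 0, "dz": 0.03, "yaw": 0},
  {"dx": 0, "dy": -0.01, "dz": 0.04, "yaw": 0},
  {"dx": 0, "dy": -0.03, "dz": 0.035, "yaw": 0},
  {"dx": 0, "dy": -0.035, "dz": 0.03, "yaw": 0},
  {"dx": 0, "dy": -0.04, "dz": 0.02, "yaw": 0},
  {"dx": 0, "dy": -0.04, "dz": 0.02, "yaw": 0},
  {"dx": 0, "dy": -0.03, "dz": 0, "yaw": 0},
  {"dx": 0, "dy": 0, "dz": 0, "yaw": 0},
])

```text
t: 24.7
eef_pos: [507.9, 66.8, 373.8]
tcp_rot: [2.544, -0.028, -3.135]
ft_force: [0.3, 0.3, -0.4]
opening: 0.53
grip_force: 0.0
```

```bash
python3 - <<'E'
from h import *
for n in("top","side"):
    c,w,E=cloud(n)
    cv2.imwrite(f"pics/{n}7.png",cv2.resize(c[100:310,100:350,::-1] if n=="top" else c[90:300,180:430,::-1],None,fx=1.6,fy=1.6,interpolation=2))
    if n=="top":
        p=w[195:300,130:250].reshape(-1,3); m=(p[:,2]>78)&(p[:,2]<96); r=p[m]; k=r[:,1]>340
        print('rim',cv2.minAreaRect(r[k][:,:2].astype(np.float32)),np.median(r[:,2]),'z slope',np.linalg.lstsq(np.c_[r[:,:2],np.ones(len(r))],r[:,2],rcond=None)[0].round(3))
cv2.imwrite("pics/c7.png",cv2.hconcat([cv2.imread("pics/top7.png"),cv2.imread("pics/side7.png")]))
s=state();print(s['t'],s['ft_force'].round(1),s['eef_pos'].round(1),s['opening'])
E
```

```text
rim ((505.913818359375, 406.2375793457031), (120.48131561279297, 130.39019775390625), 0.6275208592414856) 87.84441783118177 z slope [-2.0000e-03 -2.4000e-02  9.8654e+01]
24.8 [ 0.7  0.6 -0.5] [507.6  69.4 373.2] 0.5239436734656657
```

View pics/c7.png

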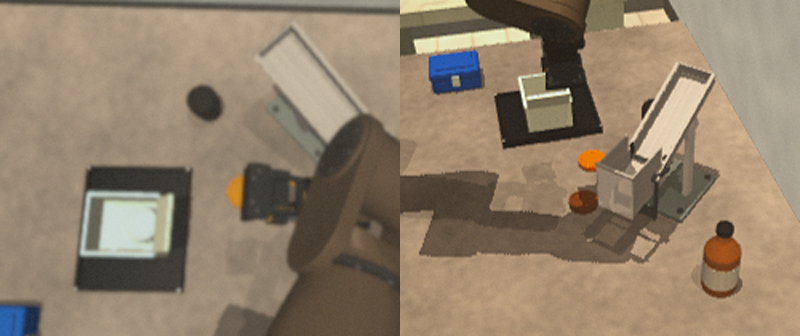

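The picture shows the tub standing flat in the tray at (128,222) with the carriers inside. Its rim is at 87 mm, as expected, and the gripper is clear. I'm handing it in.

```bash
python3 -c "
from cell import job_done
print(job_done())"
```

```text
the job is handed in; nothing more can be done
None
```

The job is handed in at about 25 s: the tub stands flat in the loading tray and is released, the chute is empty with no carrier seen on the bench, and the bottle and eyepiece were left alone. I judged all three carriers to be in the tub from its measured weight and the pictures, not by counting each one.

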